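# Sort the drill leftovers into the emergency cart trays

## Robot

A 6-joint arm with a two-finger parallel gripper is mounted at the origin on the work surface. World frame = base frame: x ahead of the robot, y to its left, z up, the work surface at z = 0. Lengths are in m, angles in rad, forces in N, time in s.
With the tool pointing down it reaches from about 0.35 to 0.875 m from the base axis. Payload 4.2 kg.
Tool frame: the origin (TCP) lies on the mounting face of the last link; the fingertips stand 182 mm ahead of it and the grasp point (between the pads) lies 164 mm ahead of it; z points along the fingers, y is the line along which they close (so a half turn about z gives the same grasp; the last joint's range is limited). The gripper opens to 87 mm and grips with 3 to 60 N. Pads are 19 mm wide; open, the fingers measure 117 mm over their backs; the gripper's body (75 mm by 190 mm) begins 51 mm behind the grasp point.
Start: joints at [1.364, 0.385, 0.008, 0, -1.194, -0.259], TCP at [0.281, 0.558, 0.405] pointing down, gripper open.
Joint ranges: [-3.14, 3.14], [-1.21, 2.06], [-1.07, 1.41], [-3.16, 2.05], [-2.99, -0.16], [-3.1, 3.1]. Speed limits (rad/s): [2.79, 2.79, 3.14, 3.14, 3.14, 3.14].

## Interface

Orientations are given as a unit quaternion [x, y, z, w].
In Python, from workcell import ctrl gives the robot as it stands. The module is installed in compiled form; this text tells all that it offers.
- The arm moves only by the shell command python3 -m handwheel 'ROWS'. ROWS is JSON, a list of rows, each an object of numbers: "x", "y", "z": the shift along the tool's x, y, z in m; "ax", "ay", "az": the turn, a rotation vector about the tool's x, y, z in rad; "grip": the opening, from -1 (shut) to 1 (fully open). In form: [{"x": .., "y": .., "z": .., "ax": .., "ay": .., "az": .., "grip": ..}, ...]. A call has 1 to 20 rows; each row is the pose to reach, as a shift and turn from the pose commanded when the call began, along the tool's axes at that moment; what a row does not reach only later rows make up. A row lasts 1/10 s, in which the tool goes at most 50 mm and 8.59 degrees, less where a joint would pass 70% of its speed; a pose out of reach is approached as far as the arm can. A call with a gripper value outside its range is refused whole. The fingers move at their own pace and stop on an object; the grip force is fixed at half the most. Time passes only in rows, so rows that repeat a pose let the fingers close. It gives the time, the measured TCP pose, the force, the opening and the grip force at its end, in the units of the state.
- ctrl.get_state(): the state, without advancing time (a new reading comes with each control period).
- ctrl.grab_frame(name): name is "scene" or "top"; returns the picture (384x512x3 uint8, blue, green, red); there is no depth.
- ctrl.camera_model(name): a dict with "fx", "fy", "cx", "cy" (pixels), "k1" (the pictures are not rectified: a ray, as slopes to the right and down, at radius r is drawn at 1 + k1 r^2 times it, then the intrinsics apply), "rvec" (rotation vector, rad) and "tvec" (3), from world to camera coordinates, as OpenCV has them. Camera axes: x right, y down, z forward; pixel columns grow to the right and rows downward; lengths in m; the calibration is good to about 2 mm. A picture is of the moment at which its call begins. camera_model takes no time and is no camera call.
- ctrl.job_done(): hands the job in; it is judged then, once.
Trained networks look in the newest picture that a camera, given by its name, has taken for a name from the list of things; names that differ only in an ending like _2 or _b are one class to them, and where a whole thing is asked for, a point or a joint stands for the part that bears it (a point fixed in the world has none). Each returns a list of dicts, best first, with "p" (0 to 1); they miss things now and then, are a little off and sometimes report something else, mostly with a low value. They report only what shows in the picture. A call takes as long as a camera call.
- ctrl.recognise(label, camera): "point" ([x, y, z] in m, in world coordinates, good to about 4 mm: the middle of the surface that is visible of it).
The state is a dict: "t": time; "joint_positions": joint angles; "qd": joint speeds; "joint_torque": joint torques, N m; "ee_pos": TCP position; "tcp_rot": TCP orientation; "force": force on the tool from outside, world axes, zero at the start; "torque": the same for the moment, N m; "finger_gap": finger opening in m; "gripper_force": force on a finger pad.
Only numpy, scipy, OpenCV 4.12 (cv2) and the standard library are available. Lean on these libraries where they do the work, as an engineer would, in place of code of your own. Each camera call takes 0.05 s, during which the arm holds its last target. There are 200 camera calls.

## Task

The training drill is over: sort the supplies left on the table into the coloured trays for the emergency cart. Stand both glass vials upright in the yellow tray, lay both syringes flat on the floor of the blue tray, not on top of each other, and put the finger pulse oximeter in the red tray, flat on its base with the screen up. Let go of everything.

Things in the scene. Friction and masses are not known exactly. Their poses are not given: they have to be found in the camera images.
- amber_vial: small upright injection vial, round: amber (brown) glass body 32 mm diameter and 44 mm high with a white paper band, short neck, aluminium crimp 23 mm in diameter and a red disc on top; 62 mm high in all, about 45 g. Origin: centre of its underside; z is its axis, up.
- green_vial: small upright injection vial, round: green glass body 32 mm diameter and 44 mm high with a white paper band, short neck, aluminium crimp 23 mm in diameter and a white disc on top; 62 mm high in all, about 45 g. Origin: centre of its underside; z is its axis, up.
- orange_syringe: needleless syringe lying flat: white barrel 18 mm in diameter, from x = -26 to +40 mm, nozzle to +x, anti-roll finger flange 34 mm wide (y), 18 mm high at x = -26 mm; plunger with thumb disc and stopper band orange. 104 mm long along x, about 22 g. Origin: on the barrel's axis at mid-length, 9 mm above what it lies on; grip there, across y. May point any way.
- black_syringe: needleless syringe lying flat: white barrel 18 mm in diameter, from x = -26 to +40 mm, nozzle to +x, anti-roll finger flange 34 mm wide (y), 18 mm high at x = -26 mm; plunger with thumb disc and stopper band black. 104 mm long along x, about 22 g. Origin: on the barrel's axis at mid-length, 9 mm above what it lies on; grip there, across y. May point any way.
- oximeter: finger pulse oximeter, a small two-shell block: grey lower shell, dark middle, blue upper shell with a black screen and a white button on top; 62 mm long (x) by 34 mm wide (y) by 30 mm high, about 55 g. Origin: centre of its underside, z up; button towards -x. May point any way.
- yellow_tray: open rectangular tray of yellow plastic, fixed to the table; 150 mm (its x) by 180 mm (its y) outside, 35 mm high, walls and floor 4 mm thick; a small white label plate on the outside of its -x wall. Origin: centre of its underside, z up. The three trays are alike, change places, and are turned up to 0.22 rad.
- blue_tray: open rectangular tray of blue plastic, fixed to the table; 150 mm (its x) by 180 mm (its y) outside, 35 mm high, walls and floor 4 mm thick; a small white label plate on the outside of its -x wall. Origin: centre of its underside, z up. The three trays are alike, change places, and are turned up to 0.22 rad.
- red_tray: open rectangular tray of red plastic, fixed to the table; 150 mm (its x) by 180 mm (its y) outside, 35 mm high, walls and floor 4 mm thick; a small white label plate on the outside of its -x wall. Origin: centre of its underside, z up. The three trays are alike, change places, and are turned up to 0.22 rad.

How it is judged:
By the outcome, as a careful person would: the job done as asked, in the order asked, and still so for the second after the job is handed in, with the robot touching nothing.
It also fails if it takes over 138 s, if anything falls off the work surface, if the arm or the gripper's body presses on something with over 40 N, if the wrist force passes 120 N, or if a joint passes its speed limit or range.

## Working session

There is one attempt and no reset: what is moved stays moved. The work goes in short steps, Python scripts to look and compute and a shell command to move; the robot and the scene stay as the last step left them, time stands still between calls to the robot, and variables do not carry over. Pictures are saved under pics/ and viewed, at most 14 in all, crops included, and the job is handed in when it is done.

```bash
mkdir -p pics
python3 - <<'E'
from workcell import ctrl
import cv2,numpy as np
for n in("top","scene"):
    f=ctrl.grab_frame(n); cv2.imwrite(f"pics/{n}0.png",f)
    m=ctrl.camera_model(n); print(n,{k:np.round(v,3).tolist() for k,v in m.items()})
for n in ("amber_vial","green_vial","orange_syringe","black_syringe","oximeter","yellow_tray","blue_tray","red_tray"):
    for c in("top","scene"):
        print(n,c,[(np.round(d["point"],3).tolist(),round(d["p"],2)) for d in ctrl.recognise(n,c)][:3])
s=ctrl.get_state();print(s)
E
```

```text
top {'fx': 421.407, 'fy': 421.407, 'cx': 249.947, 'cy': 190.478, 'k1': -0.157, 'rvec': [2.0, -2.227, 0.239], 'tvec': [0.041, 0.485, 1.116]}
scene {'fx': 406.064, 'fy': 406.064, 'cx': 259.066, 'cy': 193.497, 'k1': -0.021, 'rvec': [1.095, 2.612, -0.749], 'tvec': [0.322, -0.257, 1.125]}
amber_vial top [([0.333, 0.285, 0.044], 0.63), ([0.567, 0.322, 0.003], 0.32)]
amber_vial scene [([0.341, 0.294, 0.044], 0.59)]
green_vial top [([0.409, 0.153, 0.045], 0.69)]
green_vial scene [([0.418, 0.164, 0.049], 0.75)]
orange_syringe top [([0.418, -0.166, 0.017], 0.56), ([0.565, 0.324, 0.006], 0.38)]
orange_syringe scene [([0.422, -0.17, 0.016], 0.77)]
black_syringe top [([0.453, 0.005, 0.016], 0.56)]
black_syringe scene [([0.453, 0.017, 0.017], 0.77)]
oximeter top [([0.333, -0.294, 0.028], 0.84)]
oximeter scene [([0.337, -0.284, 0.031], 0.71), ([0.568, -0.336, 0.006], 0.6), ([0.339, 0.295, 0.039], 0.23)]
yellow_tray top [([0.574, -0.335, 0.004], 0.59)]
yellow_tray scene [([0.57, -0.338, 0.007], 0.82)]
blue_tray top [([0.57, 0.318, 0.002], 0.63)]
blue_tray scene [([0.564, 0.318, 0.003], 0.66)]
red_tray top [([0.632, -0.014, 0.005], 0.79)]
red_tray scene [([0.632, -0.012, 0.004], 0.65), ([0.421, -0.171, 0.014], 0.54)]
{'t': 0.9, 'joint_positions': array([ 1.36361881e+00,  3.84657422e-01,  7.92543904e-03,  3.07494339e-05,
       -1.19400292e+00, -2.58637033e-01]), 'qd': array([ 0.00076095,  0.00015156, -0.00330687, -0.00159961, -0.00076673,
       -0.00094517]), 'joint_torque': array([-1.23597678e-03, -3.90453386e+01,  1.87624437e+01,  4.22435448e+00,
        1.55418942e-02, -2.66263862e-05]), 'ee_pos': array([0.28067001, 0.55841135, 0.40479035]), 'tcp_rot': array([ 9.73000792e-01, -2.30801770e-01,  1.35015135e-05, -3.10685534e-05]), 'force': array([ 0.30304891,  0.50007903, -0.09839492]), 'torque': array([ 0.03828798, -0.02294544,  0.02641724]), 'gripper_force': 0.0, 'finger_gap': 0.08716023407141273}
```

View pics/top0.png

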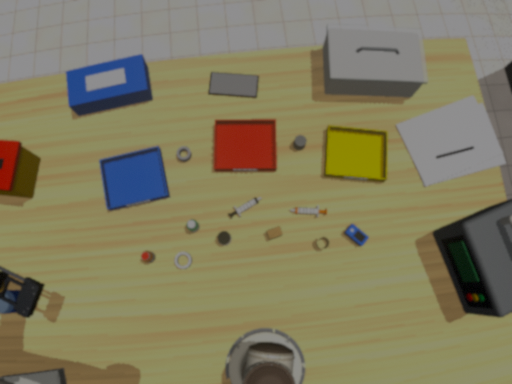

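View pics/scene0.png

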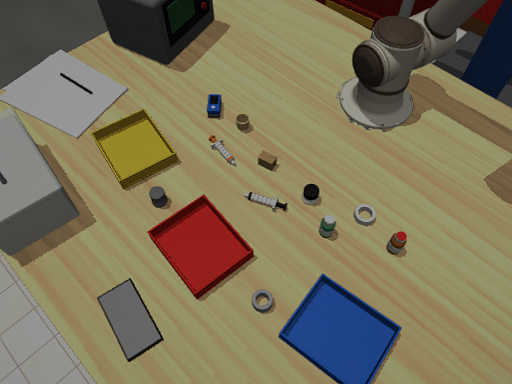

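```bash
cat > h.py <<'E'
import numpy as np,cv2
from workcell import ctrl
def proj(n,P):
    m=ctrl.camera_model(n);R=cv2.Rodrigues(np.array(m["rvec"],float))[0]
    c=np.asarray(P,float).reshape(-1,3)@R.T+np.array(m["tvec"]);s=c[:,:2]/c[:,2:]
    s=s*(1+m["k1"]*(s**2).sum(1,keepdims=True))
    return s*[m["fx"],m["fy"]]+[m["cx"],m["cy"]]
def ortho(n,img,x0,y0,h,z,N=250):
    # patch: up = +x, left = +y, half-size h
    v,u=np.mgrid[0:N,0:N]; X=x0+h*(1-2*v/(N-1)); Y=y0+h*(1-2*u/(N-1))
    p=proj(n,np.stack([X,Y,0*X+z],-1)).astype(np.float32).reshape(N,N,2)
    return cv2.remap(img,p[...,0],p[...,1],cv2.INTER_CUBIC)
E
python3 - <<'E'
from h import *
I={n:cv2.imread(f"pics/{n}0.png") for n in("top","scene")}
T=[("or",.419,-.168,.08,.009),("bl",.453,.012,.08,.009),("ox",.334,-.29,.08,.03)]
rows=[]
for n in I:
    r=[]
    for _,x,y,h,z in T:
        p=ortho(n,I[n],x,y,h,z)
        for k in range(0,250,int(250/8)): cv2.line(p,(k,0),(k,4),(0,0,255));cv2.line(p,(0,k),(4,k),(0,0,255))
        cv2.line(p,(120,125),(130,125),(0,0,255));cv2.line(p,(125,120),(125,130),(0,0,255))
        r.append(p)
    rows.append(np.hstack(r))
cv2.imwrite("pics/orth.png",np.vstack(rows))
# trays: colour mask on orthos at rim height
for t,x,y,c in(("yellow",.572,-.336,"y"),("blue",.567,.318,"b"),("red",.632,-.013,"r")):
    for n in I:
        p=ortho(n,I[n],x,y,.16,.035,640);H=cv2.cvtColor(p,cv2.COLOR_BGR2HSV)
        h,s,v=cv2.split(H)
        m={"y":(abs(h.astype(int)-28)<6)&(s>190),"b":(abs(h.astype(int)-110)<12)&(s>150),"r":((h<6)|(h>174))&(s>180)}[c]
        m=cv2.morphologyEx(m.astype(np.uint8),cv2.MORPH_OPEN,np.ones((7,7)))
        k,l,st,ce=cv2.connectedComponentsWithStats(m);i=1+st[1:,4].argmax()
        q=cv2.minAreaRect(np.argwhere(l==i)[:,::-1].astype(np.float32)); sc=.32/639
        print(t,n,"ctr",round(x+.16-q[0][1]*sc,3),round(y+.16-q[0][0]*sc,3),"size",np.round(np.array(q[1])*sc,3),"ang",round(q[2],1))
E
```

```text
yellow top ctr 0.568 -0.33 size [0.181 0.153] ang 11.0
yellow scene ctr 0.558 -0.392 size [0.074 0.03 ] ang 90.0
blue top ctr 0.559 0.314 size [0.137 0.17 ] ang 83.0
blue scene ctr 0.569 0.321 size [0.155 0.178] ang 83.0
red top ctr 0.623 -0.009 size [0.167 0.135] ang 5.7
red scene ctr 0.632 -0.005 size [0.19  0.151] ang 6.0
```

View pics/orth.png

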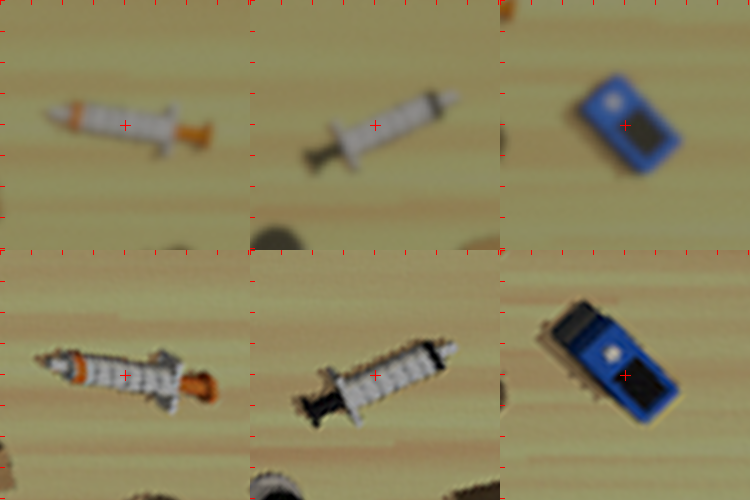

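```bash
cat >> h.py <<'E'
def go(x,y,z,ang=None):
    """row (tool axes) from current pose to grasp point (x,y,z); ang=closing line in world deg"""
    from scipy.spatial.transform import Rotation as Ro
    s=ctrl.get_state();R=Ro.from_quat(s["tcp_rot"]).as_matrix()
    d=R.T@(np.array([x,y,z+.164])-s["ee_pos"])
    a0=np.degrees(np.arctan2(R[1,1],R[0,1]));o=[]
    if ang is not None:
        t=(ang-a0+90)%180-90
        o=[round(np.radians(-t),3),"alt",round(np.radians(-t+(180 if t>0 else -180)),3)]
    print("row xyz",np.round(d,3),"az",o,"| t",round(s["t"],2),"tcp",np.round(s["ee_pos"],4),"cl",round(a0,1),"j6",round(s["joint_positions"][5],2),"gap",round(s["finger_gap"],4),"F",np.round(s["force"],1),"tilt",np.round(R[:2,2],4))
E
python3 - <<'E'
from h import *
I={n:cv2.imread(f"pics/{n}0.png") for n in("top","scene")}
rows=[]
for n in I:
    r=[]
    for x,y in((.333,.287),(.411,.155)):
        p=ortho(n,I[n],x,y,.05,.062,300)
        cv2.line(p,(140,150),(160,150),(0,0,255));cv2.line(p,(150,140),(150,160),(0,0,255))
        r.append(p)
    rows.append(np.hstack(r))
cv2.imwrite("pics/vials.png",np.vstack(rows))
go(.333,.287,.15,63);go(.333,.287,.15,0);go(.333,.287,.15,90)
E
```

```text
row xyz [0.169 0.219 0.091] az [np.float64(0.005), 'alt', np.float64(-3.136)] | t 0.9 tcp [0.2807 0.5584 0.4048] cl -116.7 j6 -0.26 gap 0.0872 F [ 0.3  0.5 -0.1] tilt [0.     0.0001]
row xyz [0.169 0.219 0.091] az [np.float64(1.105), 'alt', np.float64(-2.037)] | t 0.9 tcp [0.2807 0.5584 0.4048] cl -116.7 j6 -0.26 gap 0.0872 F [ 0.3  0.5 -0.1] tilt [0.     0.0001]
row xyz [0.169 0.219 0.091] az [np.float64(-0.466), 'alt', np.float64(2.676)] | t 0.9 tcp [0.2807 0.5584 0.4048] cl -116.7 j6 -0.26 gap 0.0872 F [ 0.3  0.5 -0.1] tilt [0.     0.0001]
```

View pics/vials.png

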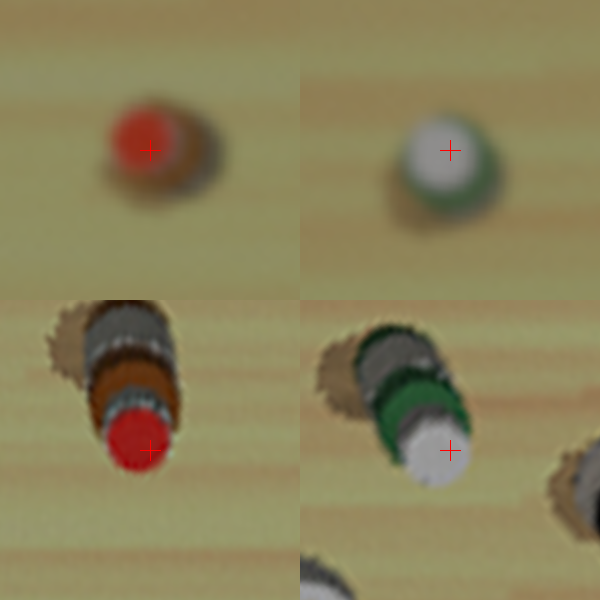

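```bash
python3 -m handwheel '[{"x":0.17,"y":0.214,"z":0.09,"grip":1},{"x":0.17,"y":0.214,"z":0.09,"grip":1},{"x":0.17,"y":0.214,"z":0.09,"grip":1},{"x":0.17,"y":0.214,"z":0.09,"grip":1},{"x":0.17,"y":0.214,"z":0.09,"grip":1},{"x":0.17,"y":0.214,"z":0.09,"grip":1},{"x":0.17,"y":0.214,"z":0.09,"grip":1},{"x":0.17,"y":0.214,"z":0.09,"grip":1},{"x":0.17,"y":0.214,"z":0.09,"grip":1},{"x":0.17,"y":0.214,"z":0.09,"grip":1},{"x":0.17,"y":0.214,"z":0.09,"grip":1}]'; python3 -c "
from h import *
go(.3365,.2905,.03)"
```

```text
row xyz [0.17  0.214 0.211] az [] | t 0.9 tcp [0.2807 0.5584 0.4048] cl -116.7 j6 -0.26 gap 0.0872 F [ 0.3  0.5 -0.1] tilt [0.     0.0001]schema error: expected keys x, y, z, ax, ay, az, grip
```

```bash
python3 -m handwheel '[{"x":0.17,"y":0.214,"z":0.09,"ax":0,"ay":0,"az":0,"grip":1},{"x":0.17,"y":0.214,"z":0.09,"ax":0,"ay":0,"az":0,"grip":1},{"x":0.17,"y":0.214,"z":0.09,"ax":0,"ay":0,"az":0,"grip":1},{"x":0.17,"y":0.214,"z":0.09,"ax":0,"ay":0,"az":0,"grip":1},{"x":0.17,"y":0.214,"z":0.09,"ax":0,"ay":0,"az":0,"grip":1},{"x":0.17,"y":0.214,"z":0.09,"ax":0,"ay":0,"az":0,"grip":1},{"x":0.17,"y":0.214,"z":0.09,"ax":0,"ay":0,"az":0,"grip":1},{"x":0.17,"y":0.214,"z":0.09,"ax":0,"ay":0,"az":0,"grip":1},{"x":0.17,"y":0.214,"z":0.09,"ax":0,"ay":0,"az":0,"grip":1},{"x":0.17,"y":0.214,"z":0.09,"ax":0,"ay":0,"az":0,"grip":1}]'; python3 -c "
from h import *
go(.3365,.2905,.03)"
```

```text
t: 1.9
ee_pos: [0.3365, 0.292, 0.3152]
tcp_rot: [0.973, -0.23, 0.0, -0.001]
force: [0.1, -0.3, -0.1]
finger_gap: 0.0872
gripper_force: 0.0
row xyz [0.001 0.002 0.121] az [] | t 1.9 tcp [0.3365 0.292  0.3152] cl -116.6 j6 0.02 gap 0.0872 F [ 0.1 -0.3 -0.1] tilt [0.0008 0.0013]
```

```bash
python3 -m handwheel '[{"x":0,"y":0,"z":0.05,"ax":0,"ay":0,"az":0,"grip":1},{"x":0,"y":0,"z":0.09,"ax":0,"ay":0,"az":0,"grip":1},{"x":0,"y":0,"z":0.11,"ax":0,"ay":0,"az":0,"grip":1},{"x":0,"y":0,"z":0.121,"ax":0,"ay":0,"az":0,"grip":1},{"x":0,"y":0,"z":0.121,"ax":0,"ay":0,"az":0,"grip":1},{"x":0,"y":0,"z":0.121,"ax":0,"ay":0,"az":0,"grip":-1},{"x":0,"y":0,"z":0.121,"ax":0,"ay":0,"az":0,"grip":-1},{"x":0,"y":0,"z":0.121,"ax":0,"ay":0,"az":0,"grip":-1},{"x":0,"y":0,"z":0.121,"ax":0,"ay":0,"az":0,"grip":-1},{"x":0,"y":0,"z":0.121,"ax":0,"ay":0,"az":0,"grip":-1},{"x":0,"y":0,"z":0.121,"ax":0,"ay":0,"az":0,"grip":-1},{"x":0,"y":0,"z":0.121,"ax":0,"ay":0,"az":0,"grip":-1},{"x":0,"y":0,"z":0.121,"ax":0,"ay":0,"az":0,"grip":-1}]'; python3 -c "
from h import *
go(.3365,.2905,.03)"
```

```text
t: 3.2
ee_pos: [0.3364, 0.2908, 0.1938]
tcp_rot: [0.973, -0.231, -0.0, 0.0]
force: [-0.3, -1.3, 1.6]
finger_gap: 0.0309
gripper_force: 30.2
row xyz [ 0.  0. -0.] az [] | t 3.2 tcp [0.3364 0.2908 0.1938] cl -116.7 j6 0.02 gap 0.0309 F [-0.3 -1.3  1.6] tilt [-0.0001 -0.0002]
```

```bash
python3 -m handwheel '[{"x":0,"y":0,"z":-0.04,"ax":0,"ay":0,"az":0,"grip":-1},{"x":0,"y":0,"z":-0.09,"ax":0,"ay":0,"az":0,"grip":-1},{"x":0,"y":0,"z":-0.12,"ax":0,"ay":0,"az":0,"grip":-1},{"x":0,"y":0,"z":-0.12,"ax":0,"ay":0,"az":0,"grip":-1}]'; python3 -c "
from h import *
go(.562,-.373,.15,-11)"
```

```text
t: 3.6
ee_pos: [0.3371, 0.2919, 0.3181]
tcp_rot: [0.973, -0.23, 0.002, -0.005]
force: [0.5, -0.1, -0.6]
finger_gap: 0.0313
gripper_force: 30.0
row xyz [ 0.499  0.493 -0.   ] az [np.float64(1.298), 'alt', np.float64(-1.844)] | t 3.6 tcp [0.3371 0.2919 0.3181] cl -116.6 j6 0.02 gap 0.0313 F [ 0.5 -0.1 -0.6] tilt [0.0058 0.0088]
```

```bash
python3 -m handwheel '[{"x":0.035,"y":0.035,"z":0,"ax":0,"ay":0,"az":0.09,"grip":-1},{"x":0.07,"y":0.07,"z":0,"ax":0,"ay":0,"az":0.18,"grip":-1},{"x":0.105,"y":0.105,"z":0,"ax":0,"ay":0,"az":0.27,"grip":-1},{"x":0.14,"y":0.14,"z":0,"ax":0,"ay":0,"az":0.36,"grip":-1},{"x":0.175,"y":0.175,"z":0,"ax":0,"ay":0,"az":0.45,"grip":-1},{"x":0.21,"y":0.21,"z":0,"ax":0,"ay":0,"az":0.54,"grip":-1},{"x":0.245,"y":0.245,"z":0,"ax":0,"ay":0,"az":0.63,"grip":-1},{"x":0.28,"y":0.28,"z":0,"ax":0,"ay":0,"az":0.72,"grip":-1},{"x":0.315,"y":0.315,"z":0,"ax":0,"ay":0,"az":0.81,"grip":-1},{"x":0.35,"y":0.35,"z":0,"ax":0,"ay":0,"az":0.9,"grip":-1},{"x":0.385,"y":0.385,"z":0,"ax":0,"ay":0,"az":0.99,"grip":-1},{"x":0.42,"y":0.42,"z":0,"ax":0,"ay":0,"az":1.08,"grip":-1},{"x":0.455,"y":0.45,"z":0,"ax":0,"ay":0,"az":1.17,"grip":-1},{"x":0.48,"y":0.475,"z":0,"ax":0,"ay":0,"az":1.26,"grip":-1},{"x":0.5,"y":0.491,"z":0,"ax":0,"ay":0,"az":1.298,"grip":-1},{"x":0.5,"y":0.491,"z":0,"ax":0,"ay":0,"az":1.298,"grip":-1},{"x":0.5,"y":0.491,"z":0,"ax":0,"ay":0,"az":1.298,"grip":-1},{"x":0.5,"y":0.491,"z":0,"ax":0,"ay":0,"az":1.298,"grip":-1}]'
python3 - <<'E'
from h import *
go(.562,-.373,.034,-11)
cv2.imwrite("pics/s1.png",ctrl.grab_frame("scene")[80:250,70:300].repeat(3,0).repeat(3,1))
E
```

```text
t: 5.4
ee_pos: [0.5623, -0.3716, 0.3127]
tcp_rot: [-0.636, 0.772, 0.001, -0.0]
force: [-0.7, 0.9, -0.4]
finger_gap: 0.0316
gripper_force: 30.0
row xyz [ 0.002 -0.     0.115] az [np.float64(-0.0), 'alt', np.float64(3.141)] | t 5.4 tcp [ 0.5623 -0.3716  0.3127] cl 169.0 j6 0.15 gap 0.0316 F [-0.7  0.9 -0.4] tilt [-0.0019  0.0011]
```

View pics/s1.png

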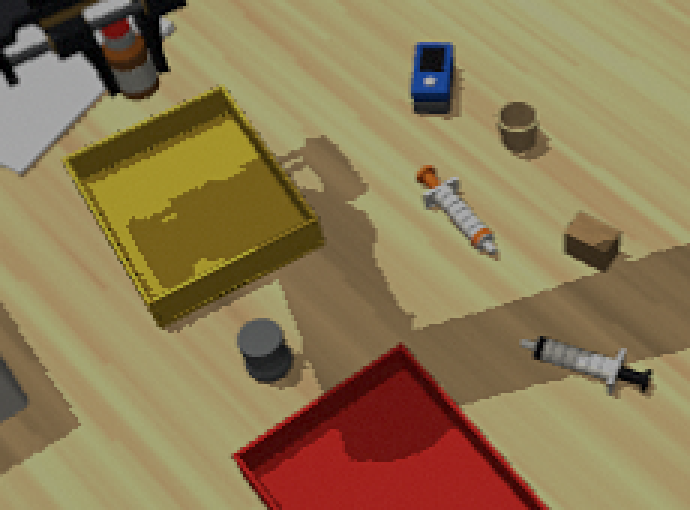

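```bash
python3 -m handwheel '[{"x":0,"y":0,"z":0.03,"ax":0,"ay":0,"az":0,"grip":-1},{"x":0,"y":0,"z":0.06,"ax":0,"ay":0,"az":0,"grip":-1},{"x":0,"y":0,"z":0.085,"ax":0,"ay":0,"az":0,"grip":-1},{"x":0,"y":0,"z":0.1,"ax":0,"ay":0,"az":0,"grip":-1},{"x":0,"y":0,"z":0.11,"ax":0,"ay":0,"az":0,"grip":-1},{"x":0,"y":0,"z":0.114,"ax":0,"ay":0,"az":0,"grip":-1},{"x":0,"y":0,"z":0.114,"ax":0,"ay":0,"az":0,"grip":-1},{"x":0,"y":0,"z":0.114,"ax":0,"ay":0,"az":0,"grip":-1}]'; python3 -c "
from h import *
go(.562,-.373,.034,-11)"
```

```text
t: 6.25
ee_pos: [0.5631, -0.3725, 0.201]
tcp_rot: [-0.636, 0.772, -0.001, 0.0]
force: [-0.3, 0.3, -0.7]
finger_gap: 0.0312
gripper_force: 30.0
row xyz [0.001 0.001 0.003] az [np.float64(-0.001), 'alt', np.float64(3.141)] | t 6.25 tcp [ 0.5631 -0.3725  0.201 ] cl 169.0 j6 0.15 gap 0.0312 F [-0.3  0.3 -0.7] tilt [ 0.0021 -0.0011]
```

```bash
python3 -m handwheel '[{"x":0,"y":0,"z":0.002,"ax":0,"ay":0,"az":0,"grip":-1},{"x":0,"y":0,"z":0.002,"ax":0,"ay":0,"az":0,"grip":-1},{"x":0,"y":0,"z":0.002,"ax":0,"ay":0,"az":0,"grip":-1},{"x":0,"y":0,"z":0.002,"ax":0,"ay":0,"az":0,"grip":-0.1},{"x":0,"y":0,"z":0.002,"ax":0,"ay":0,"az":0,"grip":0.1},{"x":0,"y":0,"z":0.002,"ax":0,"ay":0,"az":0,"grip":0.3},{"x":0,"y":0,"z":0.002,"ax":0,"ay":0,"az":0,"grip":0.3},{"x":0,"y":0,"z":0.002,"ax":0,"ay":0,"az":0,"grip":0.3},{"x":0,"y":0,"z":-0.02,"ax":0,"ay":0,"az":0,"grip":0.3},{"x":0,"y":0,"z":-0.06,"ax":0,"ay":0,"az":0,"grip":0.3},{"x":0,"y":0,"z":-0.1,"ax":0,"ay":0,"az":0,"grip":0.3},{"x":0,"y":0,"z":-0.13,"ax":0,"ay":0,"az":0,"grip":0.3},{"x":0,"y":0,"z":-0.13,"ax":0,"ay":0,"az":0,"grip":0.3},{"x":0,"y":0,"z":-0.13,"ax":0,"ay":0,"az":0,"grip":0.3}]'
python3 - <<'E'
from h import *
go(.410,.159,.15,44)
for c in ("top","scene"):
  ctrl.grab_frame(c);print([(np.round(d["point"],3),round(d["p"],2)) for d in ctrl.recognise("amber_vial",c)])
E
```

```text
t: 7.65
ee_pos: [0.5625, -0.3723, 0.3305]
tcp_rot: [-0.636, 0.772, -0.001, 0.001]
force: [-1.1, -0.6, 0.4]
finger_gap: 0.0572
gripper_force: 0.0
row xyz [-0.492  0.252  0.016] az [np.float64(-0.961), 'alt', np.float64(2.18)] | t 7.65 tcp [ 0.5625 -0.3723  0.3305] cl 168.9 j6 0.15 gap 0.0572 F [-1.1 -0.6  0.4] tilt [ 0.0016 -0.    ]
[]
[(array([ 0.561, -0.36 ,  0.045]), 0.53)]
```

```bash
python3 -m handwheel '[{"x":-0.041,"y":0.021,"z":0,"ax":0,"ay":0,"az":-0.08,"grip":1},{"x":-0.082,"y":0.042,"z":0,"ax":0,"ay":0,"az":-0.16,"grip":1},{"x":-0.123,"y":0.063,"z":0,"ax":0,"ay":0,"az":-0.24,"grip":1},{"x":-0.164,"y":0.084,"z":0,"ax":0,"ay":0,"az":-0.32,"grip":1},{"x":-0.205,"y":0.105,"z":0,"ax":0,"ay":0,"az":-0.4,"grip":1},{"x":-0.246,"y":0.126,"z":0,"ax":0,"ay":0,"az":-0.48,"grip":1},{"x":-0.287,"y":0.147,"z":0,"ax":0,"ay":0,"az":-0.56,"grip":1},{"x":-0.328,"y":0.168,"z":0,"ax":0,"ay":0,"az":-0.64,"grip":1},{"x":-0.369,"y":0.189,"z":0,"ax":0,"ay":0,"az":-0.72,"grip":1},{"x":-0.41,"y":0.21,"z":0,"ax":0,"ay":0,"az":-0.8,"grip":1},{"x":-0.451,"y":0.231,"z":0,"ax":0,"ay":0,"az":-0.88,"grip":1},{"x":-0.478,"y":0.245,"z":0.01,"ax":0,"ay":0,"az":-0.94,"grip":1},{"x":-0.492,"y":0.252,"z":0.016,"ax":0,"ay":0,"az":-0.96,"grip":1},{"x":-0.492,"y":0.252,"z":0.016,"ax":0,"ay":0,"az":-0.96,"grip":1},{"x":-0.492,"y":0.252,"z":0.016,"ax":0,"ay":0,"az":-0.96,"grip":1}]'
python3 - <<'E'
from h import *
go(.410,.159,.03,44)
E
```

```text
t: 9.35
ee_pos: [0.4096, 0.1588, 0.3132]
tcp_rot: [0.92, -0.391, -0.0, 0.001]
force: [-0.2, -0.3, 0.7]
finger_gap: 0.0869
gripper_force: 0.0
row xyz [ 0.    -0.001  0.119] az [np.float64(-0.0), 'alt', np.float64(3.141)] | t 9.35 tcp [0.4096 0.1588 0.3132] cl -136.0 j6 0.03 gap 0.0869 F [-0.2 -0.3  0.7] tilt [-0.0013 -0.0013]
```

```bash
python3 -m handwheel '[{"x":0,"y":0,"z":0.05,"ax":0,"ay":0,"az":0,"grip":1},{"x":0,"y":0,"z":0.09,"ax":0,"ay":0,"az":0,"grip":1},{"x":0,"y":0,"z":0.11,"ax":0,"ay":0,"az":0,"grip":1},{"x":0,"y":0,"z":0.12,"ax":0,"ay":0,"az":0,"grip":1},{"x":0,"y":0,"z":0.12,"ax":0,"ay":0,"az":0,"grip":1},{"x":0,"y":0,"z":0.12,"ax":0,"ay":0,"az":0,"grip":-1},{"x":0,"y":0,"z":0.12,"ax":0,"ay":0,"az":0,"grip":-1},{"x":0,"y":0,"z":0.12,"ax":0,"ay":0,"az":0,"grip":-1},{"x":0,"y":0,"z":0.12,"ax":0,"ay":0,"az":0,"grip":-1},{"x":0,"y":0,"z":0.12,"ax":0,"ay":0,"az":0,"grip":-1},{"x":0,"y":0,"z":0.12,"ax":0,"ay":0,"az":0,"grip":-1},{"x":0,"y":0,"z":0.12,"ax":0,"ay":0,"az":0,"grip":-1},{"x":0,"y":0,"z":0.09,"ax":0,"ay":0,"az":0,"grip":-1},{"x":0,"y":0,"z":0.05,"ax":0,"ay":0,"az":0,"grip":-1},{"x":0,"y":0,"z":0,"ax":0,"ay":0,"az":0,"grip":-1},{"x":0,"y":0,"z":0,"ax":0,"ay":0,"az":0,"grip":-1},{"x":0,"y":0,"z":0,"ax":0,"ay":0,"az":0,"grip":-1}]'
python3 - <<'E'
from h import *
go(.578,-.294,.16,-11)
E
```

```text
t: 11.05
ee_pos: [0.4095, 0.1587, 0.3147]
tcp_rot: [0.92, -0.391, 0.0, -0.001]
force: [-0.2, 0.4, -0.5]
finger_gap: 0.0304
gripper_force: 30.0
row xyz [ 0.443  0.193 -0.01 ] az [np.float64(0.959), 'alt', np.float64(-2.183)] | t 11.05 tcp [0.4095 0.1587 0.3147] cl -136.1 j6 0.02 gap 0.0304 F [-0.2  0.4 -0.5] tilt [0.002  0.0024]
```

```bash
python3 -m handwheel '[{"x":0.041,"y":0.018,"z":-0.01,"ax":0,"ay":0,"az":0.09,"grip":-1},{"x":0.082,"y":0.036,"z":-0.01,"ax":0,"ay":0,"az":0.18,"grip":-1},{"x":0.123,"y":0.054,"z":-0.01,"ax":0,"ay":0,"az":0.27,"grip":-1},{"x":0.164,"y":0.072,"z":-0.01,"ax":0,"ay":0,"az":0.36,"grip":-1},{"x":0.205,"y":0.09,"z":-0.01,"ax":0,"ay":0,"az":0.45,"grip":-1},{"x":0.246,"y":0.108,"z":-0.01,"ax":0,"ay":0,"az":0.54,"grip":-1},{"x":0.287,"y":0.126,"z":-0.01,"ax":0,"ay":0,"az":0.63,"grip":-1},{"x":0.328,"y":0.144,"z":-0.01,"ax":0,"ay":0,"az":0.72,"grip":-1},{"x":0.369,"y":0.162,"z":-0.01,"ax":0,"ay":0,"az":0.81,"grip":-1},{"x":0.41,"y":0.18,"z":-0.01,"ax":0,"ay":0,"az":0.9,"grip":-1},{"x":0.433,"y":0.189,"z":-0.01,"ax":0,"ay":0,"az":0.95,"grip":-1},{"x":0.443,"y":0.193,"z":-0.01,"ax":0,"ay":0,"az":0.96,"grip":-1},{"x":0.443,"y":0.193,"z":-0.01,"ax":0,"ay":0,"az":0.96,"grip":-1},{"x":0.443,"y":0.193,"z":-0.01,"ax":0,"ay":0,"az":0.96,"grip":-1},{"x":0.443,"y":0.193,"z":-0.01,"ax":0,"ay":0,"az":0.96,"grip":-1}]'
python3 - <<'E'
from h import *
go(.578,-.294,.034,-11)
E
```

```text
t: 12.55
ee_pos: [0.5779, -0.2928, 0.3235]
tcp_rot: [-0.636, 0.771, 0.001, -0.0]
force: [0.1, -0.9, -0.6]
finger_gap: 0.0305
gripper_force: 30.0
row xyz [ 0.001 -0.     0.125] az [np.float64(0.001), 'alt', np.float64(-3.141)] | t 12.55 tcp [ 0.5779 -0.2928  0.3235] cl 169.0 j6 0.03 gap 0.0305 F [ 0.1 -0.9 -0.6] tilt [-0.001   0.0005]
```

```bash
python3 -m handwheel '[{"x":0,"y":0,"z":0.03,"ax":0,"ay":0,"az":0,"grip":-1},{"x":0,"y":0,"z":0.07,"ax":0,"ay":0,"az":0,"grip":-1},{"x":0,"y":0,"z":0.1,"ax":0,"ay":0,"az":0,"grip":-1},{"x":0,"y":0,"z":0.115,"ax":0,"ay":0,"az":0,"grip":-1},{"x":0,"y":0,"z":0.122,"ax":0,"ay":0,"az":0,"grip":-1},{"x":0,"y":0,"z":0.125,"ax":0,"ay":0,"az":0,"grip":-1},{"x":0,"y":0,"z":0.125,"ax":0,"ay":0,"az":0,"grip":-1},{"x":0,"y":0,"z":0.125,"ax":0,"ay":0,"az":0,"grip":-1},{"x":0,"y":0,"z":0.125,"ax":0,"ay":0,"az":0,"grip":-0.1},{"x":0,"y":0,"z":0.125,"ax":0,"ay":0,"az":0,"grip":0.1},{"x":0,"y":0,"z":0.125,"ax":0,"ay":0,"az":0,"grip":0.3},{"x":0,"y":0,"z":0.125,"ax":0,"ay":0,"az":0,"grip":0.3},{"x":0,"y":0,"z":0.125,"ax":0,"ay":0,"az":0,"grip":0.3},{"x":0,"y":0,"z":0.1,"ax":0,"ay":0,"az":0,"grip":0.3},{"x":0,"y":0,"z":0.06,"ax":0,"ay":0,"az":0,"grip":0.3},{"x":0,"y":0,"z":0.02,"ax":0,"ay":0,"az":0,"grip":0.3},{"x":0,"y":0,"z":0,"ax":0,"ay":0,"az":0,"grip":0.3},{"x":0,"y":0,"z":0,"ax":0,"ay":0,"az":0,"grip":0.3},{"x":0,"y":0,"z":0,"ax":0,"ay":0,"az":0,"grip":0.3}]'
python3 - <<'E'
from h import *
go(.420,-.169,.12,-8)
cv2.imwrite("pics/s2.png",ctrl.grab_frame("scene")[80:250,70:300].repeat(3,0).repeat(3,1))
E
```

```text
t: 14.45
ee_pos: [0.578, -0.2939, 0.323]
tcp_rot: [-0.636, 0.772, 0.001, -0.0]
force: [0.1, -0.1, -0.8]
finger_gap: 0.0566
gripper_force: 0.0
row xyz [-0.092  0.179  0.039] az [np.float64(-0.054), 'alt', np.float64(3.088)] | t 14.45 tcp [ 0.578  -0.2939  0.323 ] cl 168.9 j6 0.03 gap 0.0566 F [ 0.1 -0.1 -0.8] tilt [-0.0008  0.0008]
```

View pics/s2.png

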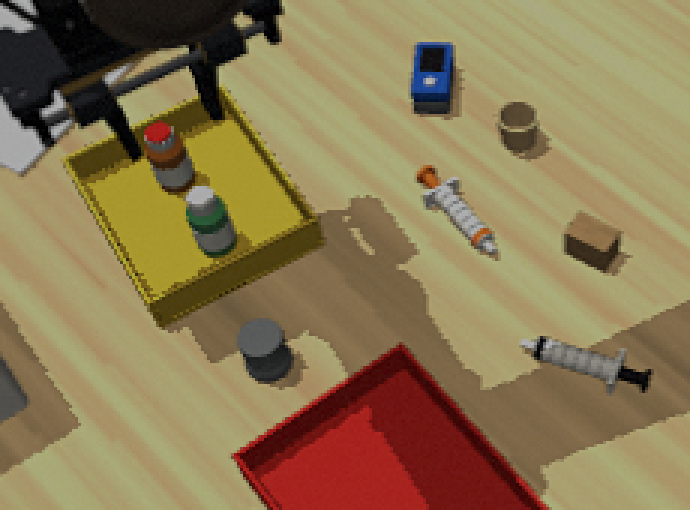

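```bash
python3 -m handwheel '[{"x":-0.04,"y":0.08,"z":0,"ax":0,"ay":0,"az":-0.05,"grip":0.2},{"x":-0.06,"y":0.12,"z":0.01,"ax":0,"ay":0,"az":-0.054,"grip":0.2},{"x":-0.08,"y":0.16,"z":0.025,"ax":0,"ay":0,"az":-0.054,"grip":0.2},{"x":-0.092,"y":0.179,"z":0.039,"ax":0,"ay":0,"az":-0.054,"grip":0.2},{"x":-0.092,"y":0.179,"z":0.039,"ax":0,"ay":0,"az":-0.054,"grip":0.2},{"x":-0.092,"y":0.179,"z":0.039,"ax":0,"ay":0,"az":-0.054,"grip":0.2},{"x":-0.092,"y":0.179,"z":0.039,"ax":0,"ay":0,"az":-0.054,"grip":0.2},{"x":-0.092,"y":0.179,"z":0.039,"ax":0,"ay":0,"az":-0.054,"grip":0.2}]'
python3 - <<'E'
from h import *
go(.420,-.169,.021,-8)
E
```

```text
t: 15.3
ee_pos: [0.4215, -0.1699, 0.2848]
tcp_rot: [-0.656, 0.755, -0.0, 0.0]
force: [0.1, 0.5, -0.4]
finger_gap: 0.0525
gripper_force: 0.0
row xyz [-0.001  0.002  0.1  ] az [np.float64(0.0), 'alt', np.float64(-3.141)] | t 15.3 tcp [ 0.4215 -0.1699  0.2848] cl 172.0 j6 -0.12 gap 0.0525 F [ 0.1  0.5 -0.4] tilt [ 0.001  -0.0003]
```

```bash
python3 -m handwheel '[{"x":0,"y":0.001,"z":0.04,"ax":0,"ay":0,"az":0,"grip":0.2},{"x":0,"y":0.001,"z":0.075,"ax":0,"ay":0,"az":0,"grip":0.2},{"x":0,"y":0.001,"z":0.09,"ax":0,"ay":0,"az":0,"grip":0.2},{"x":0,"y":0.001,"z":0.098,"ax":0,"ay":0,"az":0,"grip":0.2},{"x":0,"y":0.001,"z":0.1,"ax":0,"ay":0,"az":0,"grip":0.2},{"x":0,"y":0.001,"z":0.1,"ax":0,"ay":0,"az":0,"grip":0.2},{"x":0,"y":0.001,"z":0.1,"ax":0,"ay":0,"az":0,"grip":-1},{"x":0,"y":0.001,"z":0.1,"ax":0,"ay":0,"az":0,"grip":-1},{"x":0,"y":0.001,"z":0.1,"ax":0,"ay":0,"az":0,"grip":-1},{"x":0,"y":0.001,"z":0.1,"ax":0,"ay":0,"az":0,"grip":-1},{"x":0,"y":0.001,"z":0.1,"ax":0,"ay":0,"az":0,"grip":-1},{"x":0,"y":0.001,"z":0.1,"ax":0,"ay":0,"az":0,"grip":-1}]'
python3 - <<'E'
from h import *
go(.420,-.169,.021,-8)
E
```

```text
t: 16.5
ee_pos: [0.4192, -0.1693, 0.1849]
tcp_rot: [-0.656, 0.754, -0.0, 0.0]
force: [-0.1, 1.1, 1.2]
finger_gap: 0.017
gripper_force: 30.0
row xyz [-0.    -0.001 -0.   ] az [np.float64(0.001), 'alt', np.float64(-3.141)] | t 16.5 tcp [ 0.4192 -0.1693  0.1849] cl 172.0 j6 -0.12 gap 0.017 F [-0.1  1.1  1.2] tilt [ 0.0002 -0.    ]
```

```bash
python3 -m handwheel '[{"x":0,"y":0,"z":-0.04,"ax":0,"ay":0,"az":0,"grip":-1},{"x":0,"y":0,"z":-0.09,"ax":0,"ay":0,"az":0,"grip":-1},{"x":0,"y":0,"z":-0.12,"ax":0,"ay":0,"az":0,"grip":-1},{"x":0,"y":0,"z":-0.12,"ax":0,"ay":0,"az":0,"grip":-1},{"x":0,"y":0,"z":-0.12,"ax":0,"ay":0,"az":0,"grip":-1},{"x":0,"y":0,"z":-0.12,"ax":0,"ay":0,"az":0,"grip":-1}]'
python3 - <<'E'
from h import *
go(.595,.3215,.14,7)
E
```

```text
t: 17.1
ee_pos: [0.4185, -0.1693, 0.3035]
tcp_rot: [-0.656, 0.755, 0.001, -0.001]
force: [0.4, -1.0, -0.5]
finger_gap: 0.0169
gripper_force: 30.0
row xyz [-0.511 -0.107 -0.001] az [np.float64(-0.262), 'alt', np.float64(2.88)] | t 17.1 tcp [ 0.4185 -0.1693  0.3035] cl 172.0 j6 -0.12 gap 0.0169 F [ 0.4 -1.  -0.5] tilt [-0.0029  0.0005]
```

```bash
python3 -m handwheel '[{"x":-0.043,"y":-0.009,"z":0,"ax":0,"ay":0,"az":-0.02,"grip":-1},{"x":-0.086,"y":-0.018,"z":0,"ax":0,"ay":0,"az":-0.04,"grip":-1},{"x":-0.129,"y":-0.027,"z":0,"ax":0,"ay":0,"az":-0.07,"grip":-1},{"x":-0.172,"y":-0.036,"z":0,"ax":0,"ay":0,"az":-0.09,"grip":-1},{"x":-0.215,"y":-0.045,"z":0,"ax":0,"ay":0,"az":-0.11,"grip":-1},{"x":-0.258,"y":-0.054,"z":0,"ax":0,"ay":0,"az":-0.13,"grip":-1},{"x":-0.301,"y":-0.063,"z":0,"ax":0,"ay":0,"az":-0.15,"grip":-1},{"x":-0.344,"y":-0.072,"z":0,"ax":0,"ay":0,"az":-0.18,"grip":-1},{"x":-0.387,"y":-0.081,"z":0,"ax":0,"ay":0,"az":-0.2,"grip":-1},{"x":-0.43,"y":-0.09,"z":0,"ax":0,"ay":0,"az":-0.22,"grip":-1},{"x":-0.473,"y":-0.099,"z":0,"ax":0,"ay":0,"az":-0.24,"grip":-1},{"x":-0.5,"y":-0.105,"z":0,"ax":0,"ay":0,"az":-0.262,"grip":-1},{"x":-0.511,"y":-0.107,"z":0,"ax":0,"ay":0,"az":-0.262,"grip":-1},{"x":-0.511,"y":-0.107,"z":0,"ax":0,"ay":0,"az":-0.262,"grip":-1},{"x":-0.511,"y":-0.107,"z":0,"ax":0,"ay":0,"az":-0.262,"grip":-1},{"x":-0.511,"y":-0.107,"z":0,"ax":0,"ay":0,"az":-0.262,"grip":-1}]'
python3 - <<'E'
from h import *
go(.595,.3215,.0255,7)
for c in("top","scene"):
  f=ctrl.grab_frame(c)
  cv2.imwrite(f"pics/{c}3.png",f)
a=cv2.imread("pics/top3.png")[130:230,80:200];b=cv2.imread("pics/scene3.png")[230:384,270:420]
cv2.imwrite("pics/s3.png",np.hstack([cv2.resize(a,(400,400)),cv2.resize(b,(400,400))]))
E
```

```text
t: 18.7
ee_pos: [0.5957, 0.3205, 0.3044]
tcp_rot: [0.749, -0.663, -0.0, 0.001]
force: [0.7, -0.1, -0.9]
finger_gap: 0.0168
gripper_force: 30.0
row xyz [-0.001  0.     0.115] az [np.float64(-0.001), 'alt', np.float64(3.141)] | t 18.7 tcp [0.5957 0.3205 0.3044] cl -173.0 j6 -0.61 gap 0.0168 F [ 0.7 -0.1 -0.9] tilt [-0.0012 -0.0009]
```

View pics/s3.png

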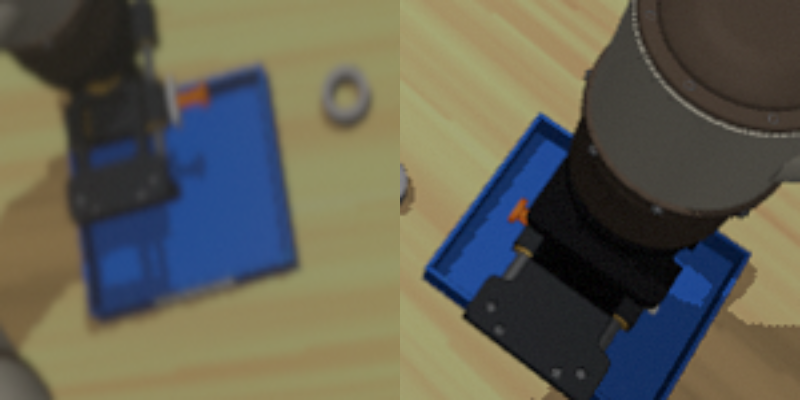

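```bash
python3 -m handwheel '[{"x":0,"y":0,"z":0.04,"ax":0,"ay":0,"az":0,"grip":-1},{"x":0,"y":0,"z":0.08,"ax":0,"ay":0,"az":0,"grip":-1},{"x":0,"y":0,"z":0.1,"ax":0,"ay":0,"az":0,"grip":-1},{"x":0,"y":0,"z":0.11,"ax":0,"ay":0,"az":0,"grip":-1},{"x":0,"y":0,"z":0.115,"ax":0,"ay":0,"az":0,"grip":-1},{"x":0,"y":0,"z":0.115,"ax":0,"ay":0,"az":0,"grip":-1},{"x":0,"y":0,"z":0.115,"ax":0,"ay":0,"az":0,"grip":-1},{"x":0,"y":0,"z":0.115,"ax":0,"ay":0,"az":0,"grip":-0.45},{"x":0,"y":0,"z":0.115,"ax":0,"ay":0,"az":0,"grip":-0.3},{"x":0,"y":0,"z":0.115,"ax":0,"ay":0,"az":0,"grip":-0.15},{"x":0,"y":0,"z":0.115,"ax":0,"ay":0,"az":0,"grip":-0.1},{"x":0,"y":0,"z":0.115,"ax":0,"ay":0,"az":0,"grip":-0.1},{"x":0,"y":0,"z":0.09,"ax":0,"ay":0,"az":0,"grip":-0.1},{"x":0,"y":0,"z":0.05,"ax":0,"ay":0,"az":0,"grip":-0.1},{"x":0,"y":0,"z":0.01,"ax":0,"ay":0,"az":0,"grip":-0.1},{"x":0,"y":0,"z":-0.01,"ax":0,"ay":0,"az":0,"grip":-0.1},{"x":0,"y":0,"z":-0.01,"ax":0,"ay":0,"az":0,"grip":-0.1},{"x":0,"y":0,"z":-0.01,"ax":0,"ay":0,"az":0,"grip":-0.1}]'
python3 - <<'E'
from h import *
go(.451,.009,.14,23)
E
```

```text
t: 20.6
ee_pos: [0.5956, 0.3217, 0.3145]
tcp_rot: [0.749, -0.662, -0.0, 0.0]
force: [-0.8, -0.4, 0.0]
finger_gap: 0.0391
gripper_force: 0.0
row xyz [0.293 0.182 0.01 ] az [np.float64(-0.279), 'alt', np.float64(2.863)] | t 20.6 tcp [0.5956 0.3217 0.3145] cl -173.0 j6 -0.61 gap 0.0391 F [-0.8 -0.4  0. ] tilt [-0.0005  0.0004]
```

```bash
python3 -m handwheel '[{"x":0.04,"y":0.025,"z":0,"ax":0,"ay":0,"az":-0.05,"grip":0.2},{"x":0.08,"y":0.05,"z":0,"ax":0,"ay":0,"az":-0.1,"grip":0.2},{"x":0.12,"y":0.075,"z":0,"ax":0,"ay":0,"az":-0.15,"grip":0.2},{"x":0.16,"y":0.1,"z":0,"ax":0,"ay":0,"az":-0.2,"grip":0.2},{"x":0.2,"y":0.125,"z":0,"ax":0,"ay":0,"az":-0.25,"grip":0.2},{"x":0.24,"y":0.15,"z":0.01,"ax":0,"ay":0,"az":-0.279,"grip":0.2},{"x":0.275,"y":0.17,"z":0.02,"ax":0,"ay":0,"az":-0.279,"grip":0.2},{"x":0.293,"y":0.182,"z":0.03,"ax":0,"ay":0,"az":-0.279,"grip":0.2},{"x":0.293,"y":0.182,"z":0.03,"ax":0,"ay":0,"az":-0.279,"grip":0.2},{"x":0.293,"y":0.182,"z":0.03,"ax":0,"ay":0,"az":-0.279,"grip":0.2},{"x":0.293,"y":0.182,"z":0.03,"ax":0,"ay":0,"az":-0.279,"grip":0.2},{"x":0.293,"y":0.182,"z":0.03,"ax":0,"ay":0,"az":-0.279,"grip":0.2}]'
python3 - <<'E'
from h import *
go(.451,.009,.021,23)
E
```

```text
t: 21.8
ee_pos: [0.4519, 0.0097, 0.2848]
tcp_rot: [0.834, -0.551, 0.0, -0.0]
force: [0.2, 0.6, 1.5]
finger_gap: 0.052
gripper_force: 0.0
row xyz [0.    0.001 0.1  ] az [np.float64(0.002), 'alt', np.float64(-3.14)] | t 21.8 tcp [0.4519 0.0097 0.2848] cl -156.9 j6 0.02 gap 0.052 F [0.2 0.6 1.5] tilt [0.0005 0.0001]
```

```bash
python3 -m handwheel '[{"x":0,"y":0,"z":0.04,"ax":0,"ay":0,"az":0,"grip":0.2},{"x":0,"y":0,"z":0.075,"ax":0,"ay":0,"az":0,"grip":0.2},{"x":0,"y":0,"z":0.09,"ax":0,"ay":0,"az":0,"grip":0.2},{"x":0,"y":0,"z":0.098,"ax":0,"ay":0,"az":0,"grip":0.2},{"x":0,"y":0,"z":0.1,"ax":0,"ay":0,"az":0,"grip":0.2},{"x":0,"y":0,"z":0.1,"ax":0,"ay":0,"az":0,"grip":0.2},{"x":0,"y":0,"z":0.1,"ax":0,"ay":0,"az":0,"grip":-1},{"x":0,"y":0,"z":0.1,"ax":0,"ay":0,"az":0,"grip":-1},{"x":0,"y":0,"z":0.1,"ax":0,"ay":0,"az":0,"grip":-1},{"x":0,"y":0,"z":0.1,"ax":0,"ay":0,"az":0,"grip":-1},{"x":0,"y":0,"z":0.1,"ax":0,"ay":0,"az":0,"grip":-1},{"x":0,"y":0,"z":0.1,"ax":0,"ay":0,"az":0,"grip":-1},{"x":0,"y":0,"z":0.06,"ax":0,"ay":0,"az":0,"grip":-1},{"x":0,"y":0,"z":0.02,"ax":0,"ay":0,"az":0,"grip":-1},{"x":0,"y":0,"z":-0.02,"ax":0,"ay":0,"az":0,"grip":-1},{"x":0,"y":0,"z":-0.02,"ax":0,"ay":0,"az":0,"grip":-1},{"x":0,"y":0,"z":-0.02,"ax":0,"ay":0,"az":0,"grip":-1},{"x":0,"y":0,"z":-0.02,"ax":0,"ay":0,"az":0,"grip":-1}]'
python3 - <<'E'
from h import *
go(.539,.3145,.14,7)
f=ctrl.grab_frame("scene");t=ctrl.grab_frame("top")
cv2.imwrite("pics/s4.png",np.hstack([cv2.resize(t[130:230,80:200],(400,400)),cv2.resize(f[230:384,270:420],(400,400))]))
E
```

```text
t: 23.6
ee_pos: [0.4506, 0.0086, 0.3037]
tcp_rot: [0.834, -0.552, -0.001, 0.001]
force: [0.5, -0.7, 0.4]
finger_gap: 0.017
gripper_force: 29.9
row xyz [-0.247 -0.201 -0.001] az [np.float64(0.279), 'alt', np.float64(-2.862)] | t 23.6 tcp [0.4506 0.0086 0.3037] cl -157.0 j6 0.02 gap 0.017 F [ 0.5 -0.7  0.4] tilt [-0.0023 -0.0005]
```

View pics/s4.png

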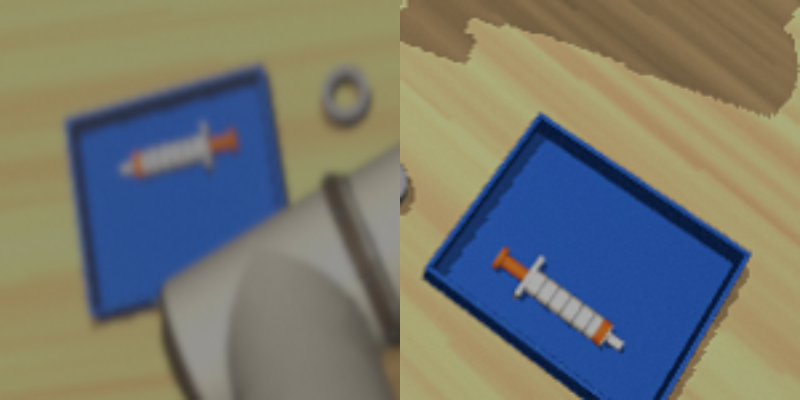

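```bash
python3 -m handwheel '[{"x":-0.037,"y":-0.03,"z":0,"ax":0,"ay":0,"az":0.04,"grip":-1},{"x":-0.074,"y":-0.06,"z":0,"ax":0,"ay":0,"az":0.08,"grip":-1},{"x":-0.111,"y":-0.09,"z":0,"ax":0,"ay":0,"az":0.12,"grip":-1},{"x":-0.148,"y":-0.12,"z":0,"ax":0,"ay":0,"az":0.16,"grip":-1},{"x":-0.185,"y":-0.15,"z":0,"ax":0,"ay":0,"az":0.2,"grip":-1},{"x":-0.222,"y":-0.18,"z":0,"ax":0,"ay":0,"az":0.24,"grip":-1},{"x":-0.24,"y":-0.196,"z":0,"ax":0,"ay":0,"az":0.27,"grip":-1},{"x":-0.247,"y":-0.201,"z":0,"ax":0,"ay":0,"az":0.279,"grip":-1},{"x":-0.247,"y":-0.201,"z":0,"ax":0,"ay":0,"az":0.279,"grip":-1},{"x":-0.247,"y":-0.201,"z":0,"ax":0,"ay":0,"az":0.279,"grip":-1},{"x":-0.247,"y":-0.201,"z":0,"ax":0,"ay":0,"az":0.279,"grip":-1}]'
python3 - <<'E'
from h import *
go(.539,.3145,.0255,7)
E
```

```text
t: 24.8
ee_pos: [0.5393, 0.3134, 0.3046]
tcp_rot: [0.749, -0.663, -0.0, 0.001]
force: [0.2, 0.4, -0.7]
finger_gap: 0.017
gripper_force: 29.9
row xyz [-0.001  0.     0.115] az [np.float64(-0.0), 'alt', np.float64(3.141)] | t 24.8 tcp [0.5393 0.3134 0.3046] cl -173.0 j6 -0.66 gap 0.017 F [ 0.2  0.4 -0.7] tilt [-0.0009 -0.0007]
```

```bash
python3 -m handwheel '[{"x":0,"y":0,"z":0.04,"ax":0,"ay":0,"az":0,"grip":-1},{"x":0,"y":0,"z":0.08,"ax":0,"ay":0,"az":0,"grip":-1},{"x":0,"y":0,"z":0.1,"ax":0,"ay":0,"az":0,"grip":-1},{"x":0,"y":0,"z":0.11,"ax":0,"ay":0,"az":0,"grip":-1},{"x":0,"y":0,"z":0.115,"ax":0,"ay":0,"az":0,"grip":-1},{"x":0,"y":0,"z":0.115,"ax":0,"ay":0,"az":0,"grip":-1},{"x":0,"y":0,"z":0.115,"ax":0,"ay":0,"az":0,"grip":-1},{"x":0,"y":0,"z":0.115,"ax":0,"ay":0,"az":0,"grip":-0.45},{"x":0,"y":0,"z":0.115,"ax":0,"ay":0,"az":0,"grip":-0.3},{"x":0,"y":0,"z":0.115,"ax":0,"ay":0,"az":0,"grip":-0.15},{"x":0,"y":0,"z":0.115,"ax":0,"ay":0,"az":0,"grip":-0.1},{"x":0,"y":0,"z":0.115,"ax":0,"ay":0,"az":0,"grip":-0.1},{"x":0,"y":0,"z":0.09,"ax":0,"ay":0,"az":0,"grip":-0.1},{"x":0,"y":0,"z":0.05,"ax":0,"ay":0,"az":0,"grip":-0.1},{"x":0,"y":0,"z":0.01,"ax":0,"ay":0,"az":0,"grip":-0.1},{"x":0,"y":0,"z":-0.01,"ax":0,"ay":0,"az":0,"grip":-0.1},{"x":0,"y":0,"z":-0.01,"ax":0,"ay":0,"az":0,"grip":-0.1},{"x":0,"y":0,"z":-0.01,"ax":0,"ay":0,"az":0,"grip":-0.1}]'
python3 - <<'E'
from h import *
go(.335,-.293,.14,-45)
E
```

```text
t: 26.6
ee_pos: [0.5393, 0.3146, 0.3147]
tcp_rot: [0.749, -0.662, -0.0, -0.0]
force: [-0.5, -0.5, -1.2]
finger_gap: 0.0389
gripper_force: 0.0
row xyz [0.578 0.277 0.01 ] az [np.float64(0.908), 'alt', np.float64(-2.234)] | t 26.6 tcp [0.5393 0.3146 0.3147] cl -173.0 j6 -0.66 gap 0.0389 F [-0.5 -0.5 -1.2] tilt [-0.0003  0.0005]
```

```bash
python3 -m handwheel '[{"x":0.041,"y":0.02,"z":0,"ax":0,"ay":0,"az":0.07,"grip":0.6},{"x":0.082,"y":0.039,"z":0,"ax":0,"ay":0,"az":0.14,"grip":0.6},{"x":0.123,"y":0.059,"z":0,"ax":0,"ay":0,"az":0.21,"grip":0.6},{"x":0.164,"y":0.079,"z":0,"ax":0,"ay":0,"az":0.28,"grip":0.6},{"x":0.205,"y":0.098,"z":0,"ax":0,"ay":0,"az":0.35,"grip":0.6},{"x":0.246,"y":0.118,"z":0,"ax":0,"ay":0,"az":0.42,"grip":0.6},{"x":0.287,"y":0.138,"z":0,"ax":0,"ay":0,"az":0.49,"grip":0.6},{"x":0.328,"y":0.157,"z":0,"ax":0,"ay":0,"az":0.56,"grip":0.6},{"x":0.369,"y":0.177,"z":0,"ax":0,"ay":0,"az":0.63,"grip":0.6},{"x":0.41,"y":0.197,"z":0,"ax":0,"ay":0,"az":0.7,"grip":0.6},{"x":0.451,"y":0.216,"z":0,"ax":0,"ay":0,"az":0.77,"grip":0.6},{"x":0.492,"y":0.236,"z":0,"ax":0,"ay":0,"az":0.84,"grip":0.6},{"x":0.533,"y":0.256,"z":0,"ax":0,"ay":0,"az":0.89,"grip":0.6},{"x":0.565,"y":0.271,"z":0.01,"ax":0,"ay":0,"az":0.908,"grip":0.6},{"x":0.578,"y":0.277,"z":0.02,"ax":0,"ay":0,"az":0.908,"grip":0.6},{"x":0.578,"y":0.277,"z":0.02,"ax":0,"ay":0,"az":0.908,"grip":0.6},{"x":0.578,"y":0.277,"z":0.02,"ax":0,"ay":0,"az":0.908,"grip":0.6},{"x":0.578,"y":0.277,"z":0.02,"ax":0,"ay":0,"az":0.908,"grip":0.6}]'
python3 - <<'E'
from h import *
go(.335,-.293,.022,-45)
E
```

```text
t: 28.4
ee_pos: [0.3358, -0.2923, 0.2945]
tcp_rot: [-0.383, 0.924, 0.0, -0.0]
force: [0.5, 0.6, -0.1]
finger_gap: 0.0695
gripper_force: 0.0
row xyz [0.001 0.    0.109] az [np.float64(0.001), 'alt', np.float64(-3.14)] | t 28.4 tcp [ 0.3358 -0.2923  0.2945] cl 135.1 j6 -0.43 gap 0.0695 F [ 0.5  0.6 -0.1] tilt [-0.0006  0.0003]
```

```bash
python3 -m handwheel '[{"x":0,"y":0,"z":0.04,"ax":0,"ay":0,"az":0,"grip":0.6},{"x":0,"y":0,"z":0.08,"ax":0,"ay":0,"az":0,"grip":0.6},{"x":0,"y":0,"z":0.1,"ax":0,"ay":0,"az":0,"grip":0.6},{"x":0,"y":0,"z":0.108,"ax":0,"ay":0,"az":0,"grip":0.6},{"x":0,"y":0,"z":0.108,"ax":0,"ay":0,"az":0,"grip":0.6},{"x":0,"y":0,"z":0.108,"ax":0,"ay":0,"az":0,"grip":0.6},{"x":0,"y":0,"z":0.108,"ax":0,"ay":0,"az":0,"grip":-1},{"x":0,"y":0,"z":0.108,"ax":0,"ay":0,"az":0,"grip":-1},{"x":0,"y":0,"z":0.108,"ax":0,"ay":0,"az":0,"grip":-1},{"x":0,"y":0,"z":0.108,"ax":0,"ay":0,"az":0,"grip":-1},{"x":0,"y":0,"z":0.108,"ax":0,"ay":0,"az":0,"grip":-1},{"x":0,"y":0,"z":0.108,"ax":0,"ay":0,"az":0,"grip":-1},{"x":0,"y":0,"z":0.07,"ax":0,"ay":0,"az":0,"grip":-1},{"x":0,"y":0,"z":0.03,"ax":0,"ay":0,"az":0,"grip":-1},{"x":0,"y":0,"z":-0.01,"ax":0,"ay":0,"az":0,"grip":-1},{"x":0,"y":0,"z":-0.01,"ax":0,"ay":0,"az":0,"grip":-1},{"x":0,"y":0,"z":-0.01,"ax":0,"ay":0,"az":0,"grip":-1},{"x":0,"y":0,"z":-0.01,"ax":0,"ay":0,"az":0,"grip":-1}]'
python3 - <<'E'
from h import *
go(.632,-.012,.14,-6)
f=ctrl.grab_frame("scene")
cv2.imwrite("pics/s5.png",np.hstack([cv2.resize(f[230:384,270:420],(400,400)),cv2.resize(f[20:220,130:330],(400,400))]))
E
```

```text
t: 30.2
ee_pos: [0.335, -0.2926, 0.3036]
tcp_rot: [-0.383, 0.924, 0.001, -0.001]
force: [0.8, -0.9, -0.9]
finger_gap: 0.0336
gripper_force: 30.0
row xyz [-0.408 -0.012 -0.001] az [np.float64(-0.681), 'alt', np.float64(2.461)] | t 30.2 tcp [ 0.335  -0.2926  0.3036] cl 135.0 j6 -0.43 gap 0.0336 F [ 0.8 -0.9 -0.9] tilt [-0.0023  0.0013]
```

View pics/s5.png

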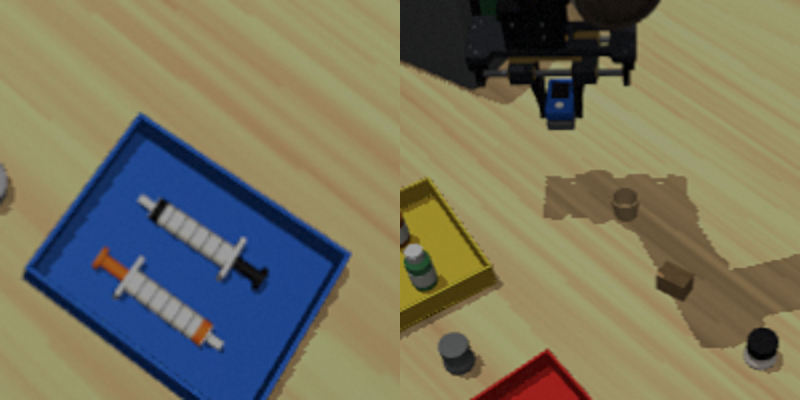

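```bash
python3 -m handwheel '[{"x":-0.04,"y":-0.001,"z":0,"ax":0,"ay":0,"az":-0.07,"grip":-1},{"x":-0.08,"y":-0.002,"z":0,"ax":0,"ay":0,"az":-0.14,"grip":-1},{"x":-0.12,"y":-0.003,"z":0,"ax":0,"ay":0,"az":-0.21,"grip":-1},{"x":-0.16,"y":-0.005,"z":0,"ax":0,"ay":0,"az":-0.28,"grip":-1},{"x":-0.2,"y":-0.006,"z":0,"ax":0,"ay":0,"az":-0.35,"grip":-1},{"x":-0.24,"y":-0.007,"z":0,"ax":0,"ay":0,"az":-0.42,"grip":-1},{"x":-0.28,"y":-0.008,"z":0,"ax":0,"ay":0,"az":-0.49,"grip":-1},{"x":-0.32,"y":-0.009,"z":0,"ax":0,"ay":0,"az":-0.56,"grip":-1},{"x":-0.36,"y":-0.01,"z":0,"ax":0,"ay":0,"az":-0.63,"grip":-1},{"x":-0.39,"y":-0.011,"z":0,"ax":0,"ay":0,"az":-0.67,"grip":-1},{"x":-0.408,"y":-0.012,"z":0,"ax":0,"ay":0,"az":-0.681,"grip":-1},{"x":-0.408,"y":-0.012,"z":0,"ax":0,"ay":0,"az":-0.681,"grip":-1},{"x":-0.408,"y":-0.012,"z":0,"ax":0,"ay":0,"az":-0.681,"grip":-1},{"x":-0.408,"y":-0.012,"z":0,"ax":0,"ay":0,"az":-0.681,"grip":-1}]'
python3 - <<'E'
from h import *
go(.632,-.012,.0265,-6)
E
```

```text
t: 31.65
ee_pos: [0.6317, -0.0134, 0.3037]
tcp_rot: [-0.669, 0.743, 0.001, -0.001]
force: [0.1, -0.2, -0.5]
finger_gap: 0.0338
gripper_force: 30.0
row xyz [-0.001 -0.     0.113] az [np.float64(-0.0), 'alt', np.float64(3.141)] | t 31.65 tcp [ 0.6317 -0.0134  0.3037] cl 174.0 j6 -0.34 gap 0.0338 F [ 0.1 -0.2 -0.5] tilt [-0.0026 -0.0005]
```

```bash
python3 -m handwheel '[{"x":0,"y":0,"z":0.04,"ax":0,"ay":0,"az":0,"grip":-1},{"x":0,"y":0,"z":0.08,"ax":0,"ay":0,"az":0,"grip":-1},{"x":0,"y":0,"z":0.1,"ax":0,"ay":0,"az":0,"grip":-1},{"x":0,"y":0,"z":0.11,"ax":0,"ay":0,"az":0,"grip":-1},{"x":0,"y":0,"z":0.113,"ax":0,"ay":0,"az":0,"grip":-1},{"x":0,"y":0,"z":0.113,"ax":0,"ay":0,"az":0,"grip":-1},{"x":0,"y":0,"z":0.113,"ax":0,"ay":0,"az":0,"grip":-1},{"x":0,"y":0,"z":0.113,"ax":0,"ay":0,"az":0,"grip":-0.1},{"x":0,"y":0,"z":0.113,"ax":0,"ay":0,"az":0,"grip":0.1},{"x":0,"y":0,"z":0.113,"ax":0,"ay":0,"az":0,"grip":0.3},{"x":0,"y":0,"z":0.113,"ax":0,"ay":0,"az":0,"grip":0.3},{"x":0,"y":0,"z":0.113,"ax":0,"ay":0,"az":0,"grip":0.3},{"x":0,"y":0,"z":0.09,"ax":0,"ay":0,"az":0,"grip":0.3},{"x":0,"y":0,"z":0.05,"ax":0,"ay":0,"az":0,"grip":0.3},{"x":0,"y":0,"z":0,"ax":0,"ay":0,"az":0,"grip":0.3},{"x":0,"y":0,"z":-0.05,"ax":0,"ay":0,"az":0,"grip":0.3},{"x":0,"y":0,"z":-0.1,"ax":0,"ay":0,"az":0,"grip":0.3},{"x":0,"y":0,"z":-0.1,"ax":0,"ay":0,"az":0,"grip":0.3},{"x":0,"y":0,"z":-0.1,"ax":0,"ay":0,"az":0,"grip":0.3}]'
python3 - <<'E'
from h import *
cv2.imwrite("pics/s6.png",ctrl.grab_frame("scene"))
cv2.imwrite("pics/t6.png",ctrl.grab_frame("top"))
E
```

```text
t: 33.55
ee_pos: [0.6322, -0.0127, 0.4064]
tcp_rot: [-0.669, 0.743, -0.001, 0.002]
force: [-0.4, 0.6, -0.3]
finger_gap: 0.0565
gripper_force: 0.0
```

View pics/s6.png

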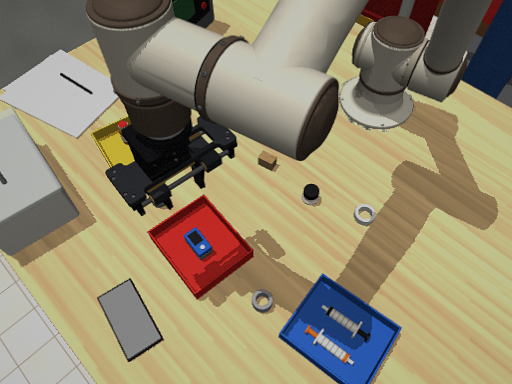

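```bash
python3 -c "
from workcell import ctrl
print(ctrl.job_done())"
```

```text
the job is handed in; nothing more can be done
None
```

I handed the job in at about 34 s: both vials upright in the yellow tray, both syringes flat side by side in the blue, and the oximeter screen-up in the red, all released, as seen in the camera pictures (in the last one the arm hid most of the yellow tray).

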